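# Hang up the keeper and unscrew the seed jar's cap

## Robot

A 7-joint arm with a two-finger parallel gripper is mounted at the origin on the work surface. World frame = base frame: x ahead of the robot, y to its left, z up, the work surface at z = 0. Lengths are in m, angles in rad, forces in N, time in s.
With the tool pointing down it reaches from about 0.35 to 0.9 m from the base axis. Payload 19.9 kg.
Tool frame: the origin (TCP) lies at the centre of the arm's flange, where the gripper is bolted on; the fingertips stand 173 mm ahead of it and the grasp point (between the pads) lies 155 mm ahead of it; z points along the fingers, y is the line along which they close (so a half turn about z gives the same grasp; the last joint's range is limited). The gripper opens to 85 mm and grips with 20 to 120 N. Pads are 22 mm wide; open, the fingers measure 114 mm over their backs; the gripper's body (76 mm by 85 mm) begins 54 mm behind the grasp point. The pads swing forward as they close: fully open they stand 13 mm farther back than shut.
Start: joints at [-1.317, 0.417, -0.01, 1.614, 0.005, 1.111, -0.053], TCP at [0.182, 0.598, 0.405] pointing down, gripper open.
Joint ranges: [-2.81, 2.81], [-0.39, 2.02], [-1.27, 1.25], [0.06, 2.57], [-1.19, 4.33], [0.19, 2], [-2.82, 2.82]. Speed limits (rad/s): [1.89, 1.89, 2.39, 2.39, 3.01, 3.01, 3.01].

## Interface

Orientations are given as [roll, pitch, yaw] about the fixed x, y, z axes, in that order (R = Rz(yaw) Ry(pitch) Rx(roll)).
In Python, from bench import status, get_image, camera_info, job gives the robot as it stands.
- The arm moves only by the tool carry_out, never from a script. Its argument "plan" is a list of rows, each an object of numbers: "jaw": the opening, from 0 (shut) to 1 (fully open); "tx", "ty", "tz": the shift along the tool's x, y, z in mm; "yaw": the turn about the tool's z in rad. In form: [{"jaw": .., "tx": .., "ty": .., "tz": .., "yaw": ..}, ...]. A call has 1 to 20 rows; each row is the pose to reach, as a shift and turn from the pose commanded when the call began, along the tool's axes at that moment; what a row does not reach only later rows make up. A row lasts 1/10 s, in which the tool goes at most 50 mm and 8.59 degrees, less where a joint would pass 70% of its speed; a pose out of reach is approached as far as the arm can. A call with a gripper value outside its range is refused whole. The fingers move at their own pace and stop on an object; "force" is the grip in N (left out, the last holds). Time passes only in rows, so rows that repeat a pose let the fingers close. It gives the time, the measured TCP pose, the force, the opening and the grip force at its end, in the units of the state.
- status.state(): the state, without advancing time (a new reading comes with each control period).
- get_image(name): name is "side" or "top"; returns (picture, depth): 400x640x3 uint8, red, green, blue; 400x640 float32, m along the optical axis (not along the pixel's ray), 0 where there is no reading.
- camera_info(name): a dict with "vertical_fov" (degrees; the focal length in pixels is half the picture's height over the tangent of half this angle, whatever the lens; pixels are square), "cx", "cy" (the principal point, pixels), "R" (3x3) and "t" (3): a world point X has camera coordinates R X + t. Camera axes: x right, y down, z forward; pixel columns grow to the right and rows downward; lengths in m; the calibration is good to about 2 mm. A picture is of the moment at which its call begins. camera_info takes no time and is no camera call.
- job.hand_in(): hands the job in; it is judged then, once.
The state is a dict: "time": time; "qpos": joint angles; "qd": joint speeds; "joint_torque": joint torques, N m; "ee_pos": TCP position; "orientation": TCP orientation; "ft_force": force on the tool from outside, world axes, zero at the start; "ft_torque": the same for the moment, N m; "width": finger opening in m; "finger_force": force on a finger pad.
Only numpy, scipy, OpenCV 4.12 (cv2) and the standard library are available. Lean on these libraries where they do the work, as an engineer would, in place of code of your own. Each camera call takes 0.05 s, during which the arm holds its last target. There are 200 camera calls.

## Task

Lift the loose strap keeper off the square jar and hang it astride the horizontal rail, then let go of it. Then unscrew the jar's tight cap anticlockwise with the jar braced in its cradle, stop turning once the thread lets go, lift the cap straight up, and finish while still holding it level about two centimetres above the jar's mouth. Keep the jar seated in its cradle and leave the other things on the bench alone.

Things in the scene. Friction and masses are not known exactly. Their poses are not given: they have to be found in the camera images.
- keeper: Loose keeper (0.17 kg): upside-down U of steel strap astride the cap, its underside resting on the cap's top. Strap 20 mm wide (its y), 4 mm thick, 92 mm long (its x); 84 mm between the legs, which reach 74 mm below the underside. Hangs stably with its underside across the rail, a leg on each side. Origin: middle of the strap's underside, z up.
- keeper_grip (a point): Centre of the keeper's wooden grip, a bar 64 mm long (keeper's x), 22 mm wide (y), 26 mm high, on two short posts over the strap; 34 mm above the keeper's origin. Same axes as the keeper.
- rail: Fixed steel rail: horizontal round bar, 16 mm diameter, 260 mm long along its y, on two end posts. Origin on the bench below the bar's middle, z up, y along the bar. The bar's axis is 130 mm above the bench, its top 138 mm.
- cradle: Fixed wooden board 130 x 130 x 8 mm with four cleats rising to 34 mm above the bench; they hold the square jar against turning, with about 1.7 mm play each side. Origin: centre of its underside on the bench, z up.
- jar: Loose square glass jar (about 0.6 kg), 72 x 72 x 76 mm to the shoulder, with a narrower round neck, standing on the cradle's 8 mm board. Origin: centre of its base, z up, x and y square to its sides. If the cap is pulled before its thread lets go, the jar is lifted with it.
- jar_mouth (a point): Centre of the jar's rim, 112 mm above the jar's base. A rubber seal in the mouth stands 1 to 5 mm above it and presses the cap up with up to 8 N, which makes it tight (some 0.2 N m).
- cap: Loose black plastic screw cap (0.06 kg), 60 mm diameter, 28 mm high, ribbed. Origin: centre of its lower edge, z up. Screwed on, the origin is 14 mm below the rim, 13 mm above the shoulder. An anticlockwise turn (from above) of 0.8 to 1.1 rad frees it; it rises 2 mm or may be turned at constant height. From 1.1 to 1.5 rad it lifts straight off; at 1.6 to 1.8 rad is a stop.
- flowerpot: Plastic flowerpot, 100 mm wide, 90 mm high; bystander. Origin: centre of its base.
- scoop: Steel soil scoop about 220 mm long, lying flat; bystander. Origin: on its underside between blade and handle.
- fork: Hand fork with wooden handle, 265 mm long, lying flat; bystander. Origin: on its underside near the front of the handle.
- clamp: Spring clip clamp, 130 mm long, lying flat; bystander. Origin: on its underside, near the middle.
There are look-alikes about, which are no part of the job. Leave any red look-alike of the keeper alone.

How it is judged:
By the outcome, as a careful person would: the job done as asked, in the order asked, and still so for the second after the job is handed in, while the arm keeps its last pose, push and grip.
It also fails if it takes over 58 s, if anything falls off the work surface, if the arm or the gripper's body presses on something with over 40 N, if the wrist force passes 120 N, or if a joint passes its speed limit or range.

## Working session

There is one attempt and no reset: what is moved stays moved. The work goes in short steps, Python scripts to look and compute and a tool call to move; the robot and the scene stay as the last step left them, time stands still between calls to the robot, and variables do not carry over. Pictures are saved under pics/ and viewed, at most 10 in all, crops included, and the job is handed in when it is done.

Besides the shell and the picture viewer there is one more tool, called after "Emit:" as a command line: name --argument value ..., lists and objects as JSON in quotes. carry_out: Moves the arm, as the interface text tells. Its arguments: {"type":"object","properties":{"plan":{"type":"array","items":{"type":"object","properties":{"jaw":{"type":"number"},"tx":{"type":"number"},"ty":{"type":"number"},"tz":{"type":"number"},"yaw":{"type":"number"}}}},"force":{"type":"number"}},"required":["plan"]}

```bash
mkdir -p pics; ls
cat > h.py <<'E'
import numpy as np, cv2
from bench import status,get_image,camera_info,job
def cloud(n):
    im,d=get_image(n);c=camera_info(n);h,w=d.shape
    f=h/2/np.tan(np.radians(c["vertical_fov"])/2)
    u,v=np.meshgrid(np.arange(w),np.arange(h))
    P=np.stack([(u-c["cx"])/f*d,(v-c["cy"])/f*d,d],-1)
    W=(P-np.array(c["t"]))@np.array(c["R"]); W[d==0]=np.nan
    return im,W
E
python3 - <<'E'
from h import *
for n in("top","side"):
    im,W=cloud(n); np.savez(n,im=im,W=W); cv2.imwrite(f"pics/{n}0.png",im[...,::-1])
    c=camera_info(n);print({k:c[k] for k in c})
print(status.state())
E
```

```text
pics
{'vertical_fov': 43.911976230213575, 'cx': 316.7642191833743, 'cy': 202.32894699583656, 'R': array([[-0.0175778 , -0.9997438 , -0.01426043],
       [-0.98467223,  0.01978462, -0.17328927],
       [ 0.17352701,  0.01099581, -0.98476772]]), 't': array([0.01871422, 0.65399542, 1.62089117])}
{'vertical_fov': 44.19304108110772, 'cx': 322.6446581218412, 'cy': 197.6056460688795, 'R': array([[ 0.94110161, -0.3378823 ,  0.01277908],
       [-0.19000856, -0.55973597, -0.80659308],
       [ 0.27968643,  0.75665791, -0.59096895]]), 't': array([-0.58861086,  0.22149398,  1.45760131])}
{'time': 0.1, 'qpos': array([-1.3165285 ,  0.41790393, -0.01033964,  1.61410161,  0.00471056,
        1.11070759, -0.05301277]), 'qd': array([ 0.00016617, -0.00112946,  0.00051072, -0.00262812, -0.00060919,
       -0.00082982,  0.00015354]), 'joint_torque': array([ 2.85553302e-03, -8.65815067e+01,  6.81808926e-01, -4.35628545e+01,
        1.94668514e-02,  4.90023696e-03, -1.04167580e-05]), 'ee_pos': array([0.18211366, 0.59775359, 0.40413422]), 'orientation': array([-3.14049909e+00,  8.02496305e-05,  2.84585823e+00]), 'ft_force': array([-0.96676904, -0.09093793, -0.13206838]), 'ft_torque': array([-0.02387801, -0.02265531, -0.07097892]), 'finger_force': 0.0, 'width': 0.08530750668666029}
```

View pics/top0.png

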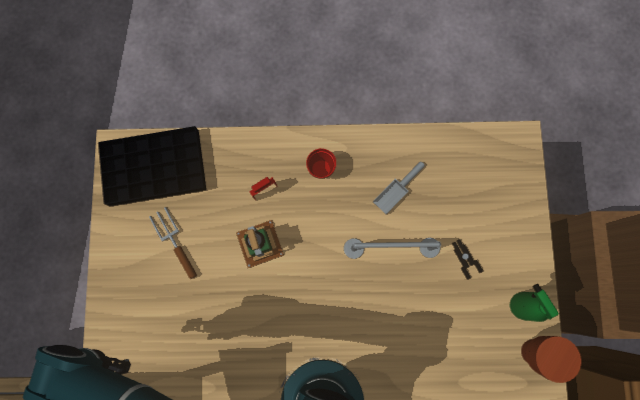

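View pics/side0.png

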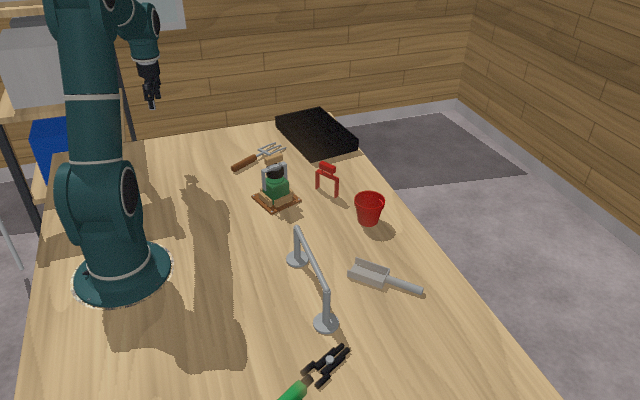

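The top view shows two keeper shapes. One is steel with a wooden grip, on the jar at about (256,240). The other is red, standing alone at (263,187), and is the look-alike. The one on the jar fits the description. The rail runs (354,248) to (431,247). I'll confirm the keeper in an enlarged crop and measure.

Run:
```python
from h import *
T=np.load("top.npz");S=np.load("side.npz")
a=cv2.resize(T["im"][210:275,225:300],None,fx=6,fy=6,interpolation=2)[:390]
b=cv2.resize(S["im"][145:215,240:310],None,fx=5.572,fy=5.572,interpolation=2)[:390]
cv2.imwrite("pics/crop1.png",np.hstack([a,b[:,:340]])[...,::-1])
def rect(p):
    (c,s,an)=cv2.minAreaRect(p[:,:2].astype(np.float32)*1000); return np.round(c,1),np.round(s,1),round(an,1)
for n,D in(("top",T),("side",S)):
    W=D["W"].reshape(-1,3)
    near=(abs(W[:,0]-0.50)<.3)&(abs(W[:,1])<.6)
    # estimate jar centre
    if n=="top": c=D["W"][243,258]; print("jar px",c, D["W"][240,256]); r0=D["W"][247,392]; print("rail px",r0)
    m=np.hypot(W[:,0]-c[0],W[:,1]-c[1])<.12
    for lo,hi in((.02,.05),(.07,.11),(.125,.14),(.14,.155),(.155,.2)):
        q=W[m&(W[:,2]>lo)&(W[:,2]<hi)]
        if len(q)>5: print(n,lo,hi,len(q),rect(q),q.mean(0).round(4),"zmax",q[:,2].max().round(4))
    m=(np.hypot(W[:,0]-r0[0],W[:,1]-r0[1])<.2)&(W[:,2]>.1)&(W[:,2]<.16)
    q=W[m];print(n,"rail",len(q),rect(q),q.mean(0).round(4),np.percentile(q[:,2],[50,95]))
    vx,vy,x0,y0=cv2.fitLine(q[:,:2].astype(np.float32),2,0,.01,.01).ravel();print(vx,vy,x0,y0)
    m=near&(W[:,2]<.004);print("table z",np.nanmedian(W[near&(abs(W[:,2])<.02),2]))
```

```text
jar px [0.51286693 0.19486699 0.13498544] [0.51794708 0.19511255 0.18050442]
rail px [ 0.49243772 -0.23061765  0.13151977]
top 0.02 0.05 286 (array([523.3, 207.1]), array([102.9, 103. ]), 18.3) [0.516  0.1972 0.0329] zmax 0.0495
top 0.07 0.11 173 (array([521.7, 207.2]), array([92.3, 71.5]), 18.6) [0.5169 0.1962 0.084 ] zmax 0.1098
top 0.125 0.14 182 (array([521.6, 206.3]), array([90.2, 58.4]), 41.0) [0.5196 0.2032 0.1344] zmax 0.14
top 0.14 0.155 21 (array([525., 204.]), array([80.5, 36.8]), 25.4) [0.5244 0.2019 0.142 ] zmax 0.1466
top 0.155 0.2 157 (array([521.7, 207.3]), array([64.6, 22. ]), 17.2) [0.5208 0.2064 0.1798] zmax 0.1905
top rail 453 (array([ 500. , -244.8]), array([279.3,  20. ]), 89.6) [ 0.4996 -0.2437  0.1348] [0.1352022 0.1417411]
0.0025041832 0.99999684 0.49960634 -0.24366023
table z -0.00030962288956837324
side 0.02 0.05 339 (array([513.3, 186. ]), array([ 87.7, 119.2]), 70.3) [0.514  0.1774 0.0341] zmax 0.0499
side 0.07 0.11 299 (array([520. , 196.7]), array([71.6, 93.4]), 88.2) [0.5184 0.188  0.0879] zmax 0.1098
side 0.125 0.14 165 (array([521.5, 200.9]), array([96.5, 55.6]), 24.8) [0.5192 0.1962 0.1351] zmax 0.1399
side 0.14 0.155 62 (array([522.7, 198.8]), array([89.1, 39.9]), 23.4) [0.5212 0.2048 0.1423] zmax 0.1504
side 0.155 0.2 167 (array([520.1, 203.9]), array([64.9, 27.2]), 16.7) [0.5185 0.2003 0.175 ] zmax 0.1876
side rail 544 (array([ 498.9, -250.4]), array([275.5,  19.6]), 89.8) [ 0.4971 -0.2689  0.1333] [0.13674542 0.14117067]
0.00053842465 0.9999999 0.49710974 -0.26887727
table z 0.0016380773473171583
```

View pics/crop1.png

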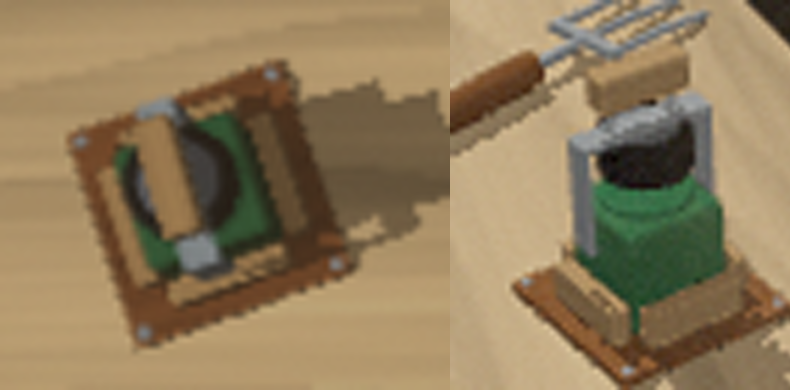

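The crop confirms it: the steel strap with the light wooden grip sits over the black cap on the green jar. The grip measures 64.6x22 mm, which matches. It is centred at about (0.521, 0.206) with x axis at 17°. The jar is also at about 18°. The rail bar is at x=0.499, centre y about -0.247. Next I move above the keeper.

Emit:
carry_out --plan '[{"jaw": 1,"tx": -438.5,"ty": -276,"tz": 0,"yaw": -0.595},{"jaw": 1,"tx": -438.5,"ty": -276,"tz": 0,"yaw": -0.595},{"jaw": 1,"tx": -438.5,"ty": -276,"tz": 0,"yaw": -0.595},{"jaw": 1,"tx": -438.5,"ty": -276,"tz": 0,"yaw": -0.595},{"jaw": 1,"tx": -438.5,"ty": -276,"tz": 0,"yaw": -0.595},{"jaw": 1,"tx": -438.5,"ty": -276,"tz": 0,"yaw": -0.595},{"jaw": 1,"tx": -438.5,"ty": -276,"tz": 0,"yaw": -0.595},{"jaw": 1,"tx": -438.5,"ty": -276,"tz": 0,"yaw": -0.595},{"jaw": 1,"tx": -438.5,"ty": -276,"tz": 0,"yaw": -0.595},{"jaw": 1,"tx": -438.5,"ty": -276,"tz": 0,"yaw": -0.595},{"jaw": 1,"tx": -438.5,"ty": -276,"tz": 0,"yaw": -0.595},{"jaw": 1,"tx": -438.5,"ty": -276,"tz": 0,"yaw": -0.595},{"jaw": 1,"tx": -438.5,"ty": -276,"tz": 0,"yaw": -0.595},{"jaw": 1,"tx": -438.5,"ty": -276,"tz": 0,"yaw": -0.595},{"jaw": 1,"tx": -438.5,"ty": -276,"tz": 0,"yaw": -0.595},{"jaw": 1,"tx": -438.5,"ty": -276,"tz": 0,"yaw": -0.595},{"jaw": 1,"tx": -438.5,"ty": -276,"tz": 0,"yaw": -0.595},{"jaw": 1,"tx": -438.5,"ty": -276,"tz": 0,"yaw": -0.595},{"jaw": 1,"tx": -438.5,"ty": -276,"tz": 0,"yaw": -0.595},{"jaw": 1,"tx": -438.5,"ty": -276,"tz": 0,"yaw": -0.595}]'

```text
time: 2.1
ee_pos: [0.5212, 0.2061, 0.4047]
orientation: [-3.142, -0.0, -2.842]
ft_force: [1.0, 0.4, 0.2]
width: 0.0853
finger_force: 0.0
```

Emit:
carry_out --plan '[{"jaw": 1,"tz": 25},{"jaw": 1,"tz": 45},{"jaw": 1,"tz": 60},{"jaw": 1,"tz": 72},{"jaw": 1,"tz": 81},{"jaw": 1,"tz": 81},{"jaw": 0.5,"tz": 81},{"jaw": 0.4,"tz": 81},{"jaw": 0.3,"tz": 81},{"jaw": 0,"tz": 81},{"jaw": 0,"tz": 81},{"jaw": 0,"tz": 81},{"jaw": 0,"tz": 81},{"jaw": 0,"tz": 81}]' --force 50

```text
$.plan[0]: bad value
```

Run:
```python
from h import *
s=status.state();print(s["qpos"].round(3),s["ee_pos"],s["width"],s["finger_force"],s["ft_force"])
im,W=cloud("side");cv2.imwrite("pics/s1.png",cv2.resize(im[110:230,200:360],None,fx=4,fy=4,interpolation=2)[...,::-1])
```

```text
[-0.543  0.303  0.136  1.782 -0.046  1.06   1.479] [0.52116143 0.20606425 0.40470136] 0.08534467582478172 0.0 [1.000933   0.40222631 0.16435417]
```

View pics/s1.png

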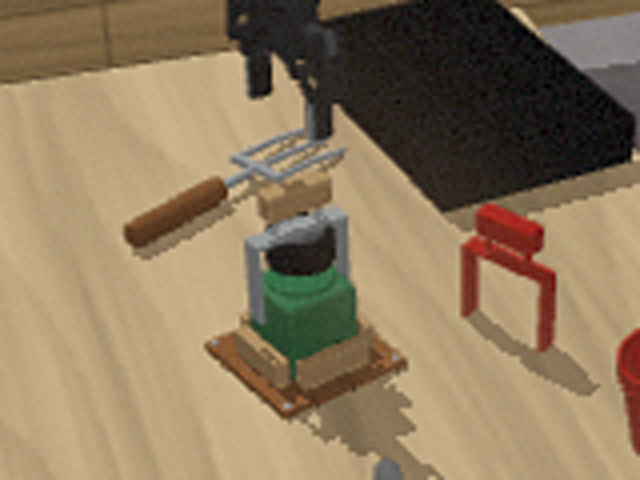

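The open gripper is above the grip, with the fingers straddling it across its width (grip at about (295,195) in the crop). The call was refused because every row needs all five fields.

Emit:
carry_out --plan '[{"jaw": 1,"tx": 0,"ty": 0,"tz": 25,"yaw": 0},{"jaw": 1,"tx": 0,"ty": 0,"tz": 45,"yaw": 0},{"jaw": 1,"tx": 0,"ty": 0,"tz": 60,"yaw": 0},{"jaw": 1,"tx": 0,"ty": 0,"tz": 72,"yaw": 0},{"jaw": 1,"tx": 0,"ty": 0,"tz": 81,"yaw": 0},{"jaw": 1,"tx": 0,"ty": 0,"tz": 81,"yaw": 0},{"jaw": 0.5,"tx": 0,"ty": 0,"tz": 81,"yaw": 0},{"jaw": 0.4,"tx": 0,"ty": 0,"tz": 81,"yaw": 0},{"jaw": 0.3,"tx": 0,"ty": 0,"tz": 81,"yaw": 0},{"jaw": 0,"tx": 0,"ty": 0,"tz": 81,"yaw": 0},{"jaw": 0,"tx": 0,"ty": 0,"tz": 81,"yaw": 0},{"jaw": 0,"tx": 0,"ty": 0,"tz": 81,"yaw": 0},{"jaw": 0,"tx": 0,"ty": 0,"tz": 81,"yaw": 0},{"jaw": 0,"tx": 0,"ty": 0,"tz": 81,"yaw": 0}]' --force 50

```text
time: 3.55
ee_pos: [0.5213, 0.206, 0.3239]
orientation: [-3.141, 0.0, -2.842]
ft_force: [0.5, -0.3, 2.5]
width: 0.0213
finger_force: 54.6
```

Emit:
carry_out --plan '[{"jaw": 0,"tx": 0,"ty": 0,"tz": -4,"yaw": 0},{"jaw": 0,"tx": 0,"ty": 0,"tz": -10,"yaw": 0},{"jaw": 0,"tx": 0,"ty": 0,"tz": -20,"yaw": 0},{"jaw": 0,"tx": 0,"ty": 0,"tz": -35,"yaw": 0},{"jaw": 0,"tx": 0,"ty": 0,"tz": -50,"yaw": 0},{"jaw": 0,"tx": 0,"ty": 0,"tz": -65,"yaw": 0},{"jaw": 0,"tx": 0,"ty": 0,"tz": -80,"yaw": 0},{"jaw": 0,"tx": 0,"ty": 0,"tz": -95,"yaw": 0},{"jaw": 0,"tx": 0,"ty": 0,"tz": -110,"yaw": 0},{"jaw": 0,"tx": 0,"ty": 0,"tz": -120,"yaw": 0},{"jaw": 0,"tx": 0,"ty": 0,"tz": -125,"yaw": 0},{"jaw": 0,"tx": 0,"ty": 0,"tz": -125,"yaw": 0}]'

```text
time: 4.75
ee_pos: [0.5212, 0.206, 0.4492]
orientation: [3.142, 0.001, -2.842]
ft_force: [0.1, -0.4, -2.7]
width: 0.0215
finger_force: 54.0
```

Run:
```python
from h import *
s=status.state();print(s["qpos"].round(3),s["ee_pos"],s["width"],s["finger_force"],s["ft_force"])
im,W=cloud("side");cv2.imwrite("pics/s2.png",cv2.resize(im[90:230,200:360],None,fx=4,fy=4,interpolation=2)[...,::-1])
w=W.reshape(-1,3)
def rect(p):
    (c,s,an)=cv2.minAreaRect(p[:,:2].astype(np.float32)*1000); return np.round(c,1),np.round(s,1),round(an,1)
im2,W2=cloud("top")
for n,w in(("side",w),("top",W2.reshape(-1,3))):
  m=np.hypot(w[:,0]-.521,w[:,1]-.206)<.06
  for lo,hi in((.05,.08),(.112,.15),(.12,.15),(.18,.24)):
    q=w[m&(w[:,2]>lo)&(w[:,2]<hi)]
    if len(q)>5:print(n,lo,hi,len(q),rect(q),q.mean(0).round(4),q[:,2].min(),q[:,2].max())
```

```text
[-0.547  0.262  0.14   1.73  -0.039  1.152  1.474] [0.5211739  0.20603213 0.44921344] 0.021502532729311147 53.98500323295593 [ 0.06434791 -0.41130987 -2.74260193]
side 0.05 0.08 196 (array([512.3, 183. ]), array([51.3, 92.9]), 67.6) [0.515  0.181  0.0654] 0.050031786970034624 0.07988346175421251
side 0.112 0.15 235 (array([522.1, 203.7]), array([61.8, 58.6]), 74.4) [0.5201 0.1968 0.1312] 0.11203586742110185 0.14425518529215137
side 0.12 0.15 207 (array([522.2, 203.6]), array([61.8, 58.3]), 74.4) [0.5201 0.1984 0.1334] 0.1200929853815537 0.14425518529215137
side 0.18 0.24 108 (array([519.1, 209. ]), array([95.3, 30.2]), 21.0) [0.5175 0.2052 0.2132] 0.18635238061283538 0.2398088130890146
top 0.05 0.08 25 (array([525.5, 173.6]), array([20.9, 65.1]), 88.3) [0.5164 0.1736 0.071 ] 0.056851898710087355 0.07964383730392698
top 0.112 0.15 34 (array([526.9, 181.9]), array([31.3, 10.4]), 19.8) [0.5274 0.1826 0.1318] 0.11226376039090302 0.14182943842542262
top 0.12 0.15 32 (array([526.9, 181.9]), array([31.3, 10.4]), 19.8) [0.5279 0.1829 0.133 ] 0.12055161833162084 0.14182943842542262
```

View pics/s2.png

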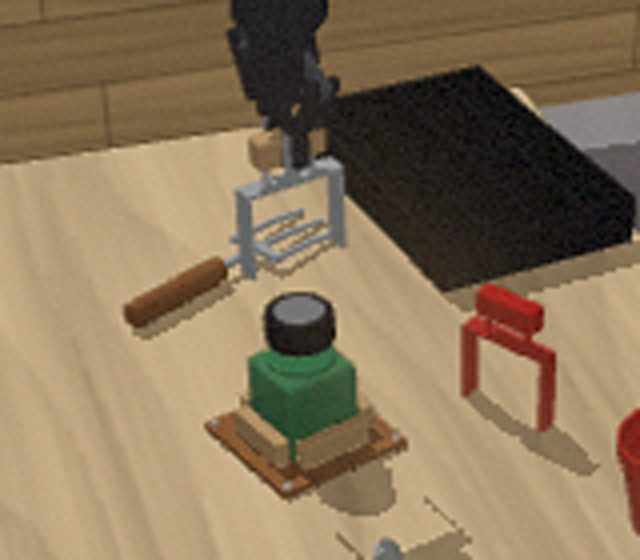

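The keeper hangs level in the gripper, and the cap and jar stayed seated. Next is the carry to the rail: world shift (-0.022, -0.453), with the tool yawed by +0.30.

Emit:
carry_out --plan '[{"jaw": 0,"tx": 4,"ty": -12,"tz": 0,"yaw": 0.01},{"jaw": 0,"tx": 13,"ty": -35,"tz": 0,"yaw": 0.03},{"jaw": 0,"tx": 24,"ty": -65,"tz": 0,"yaw": 0.05},{"jaw": 0,"tx": 35,"ty": -97,"tz": 0,"yaw": 0.07},{"jaw": 0,"tx": 47,"ty": -129,"tz": 0,"yaw": 0.09},{"jaw": 0,"tx": 58,"ty": -161,"tz": 0,"yaw": 0.11},{"jaw": 0,"tx": 70,"ty": -193,"tz": 0,"yaw": 0.14},{"jaw": 0,"tx": 82,"ty": -225,"tz": 0,"yaw": 0.16},{"jaw": 0,"tx": 93,"ty": -257,"tz": 0,"yaw": 0.18},{"jaw": 0,"tx": 105,"ty": -289,"tz": 0,"yaw": 0.2},{"jaw": 0,"tx": 117,"ty": -321,"tz": 0,"yaw": 0.23},{"jaw": 0,"tx": 128,"ty": -353,"tz": 0,"yaw": 0.25},{"jaw": 0,"tx": 140,"ty": -385,"tz": 0,"yaw": 0.27},{"jaw": 0,"tx": 149,"ty": -409,"tz": 0,"yaw": 0.29},{"jaw": 0,"tx": 153,"ty": -421,"tz": 0,"yaw": 0.3},{"jaw": 0,"tx": 155,"ty": -426,"tz": 0,"yaw": 0.3},{"jaw": 0,"tx": 155,"ty": -426,"tz": 0,"yaw": 0.3},{"jaw": 0,"tx": 155,"ty": -426,"tz": 0,"yaw": 0.3},{"jaw": 0,"tx": 155,"ty": -426,"tz": 0,"yaw": 0.3}]'

```text
time: 6.75
ee_pos: [0.4989, -0.2457, 0.4487]
orientation: [3.141, 0.0, -3.141]
ft_force: [-0.2, 0.7, -2.9]
width: 0.0213
finger_force: 53.9
```

Run:
```python
from h import *
s=status.state();print(s["qpos"].round(3),s["ee_pos"],s["orientation"],s["width"],s["ft_force"])
im,W=cloud("side");im2,W2=cloud("top")
a=cv2.resize(im[150:350,230:390],None,fx=2.5,fy=2.5,interpolation=2);b=cv2.resize(im2[190:290,330:450],None,fx=3,fy=3,interpolation=2)
o=np.zeros((500,760,3),np.uint8);o[:,:400]=a;o[:300,400:]=b;cv2.imwrite("pics/s3.png",o[...,::-1])
w=W.reshape(-1,3)
q=w[(abs(w[:,0]-.5)<.08)&(abs(w[:,1]+.247)<.035)&(w[:,2]>.18)&(w[:,2]<.30)]
for lo,hi in((.18,.25),(.25,.262),(.262,.28),(.28,.31)):
  p=q[(q[:,2]>lo)&(q[:,2]<hi)]
  if len(p)>4:
    print(lo,len(p),cv2.minAreaRect(p[:,:2].astype(np.float32)*1000))
r=w[(abs(w[:,0]-.5)<.03)&(abs(w[:,1]+.247)<.10)&(w[:,2]>.134)&(w[:,2]<.15)];print("rail",len(r),r.mean(0),r.min(0),r.max(0))
r=W2.reshape(-1,3);r=r[(abs(r[:,0]-.5)<.03)&(abs(r[:,1]+.247)<.10)&(r[:,2]>.125)&(r[:,2]<.15)];print("rail",len(r),r.mean(0),r.min(0),r.max(0))
```

```text
[ 0.019  0.272  0.464  1.749 -0.132  1.152  2.095] [ 0.4988523  -0.24574972  0.44874136] [ 3.14129555e+00  1.49991048e-04 -3.14078027e+00] 0.021307765070967842 [-0.23075773  0.67645963 -2.93895174]
0.18 142 ((497.80029296875, -247.94024658203125), (93.17877960205078, 23.037879943847656), 0.5857263803482056)
0.25 44 ((497.2030334472656, -243.39266967773438), (92.18242645263672, 25.22453498840332), 0.8765434622764587)
0.262 178 ((498.0650634765625, -248.2196502685547), (30.62428855895996, 91.54795837402344), 88.39569091796875)
0.28 132 ((495.6372375488281, -259.1119079589844), (25.636287689208984, 64.39152526855469), 81.16280364990234)
rail 273 [ 0.49803286 -0.25018152  0.13823382] [ 0.48991522 -0.34696428  0.13414421] [ 0.50687791 -0.14702006  0.14478217]
rail 110 [ 0.49953712 -0.18187577  0.13534769] [ 0.49259679 -0.21794757  0.12618259] [ 0.50663494 -0.14723083  0.1444379 ]
```

View pics/s3.png

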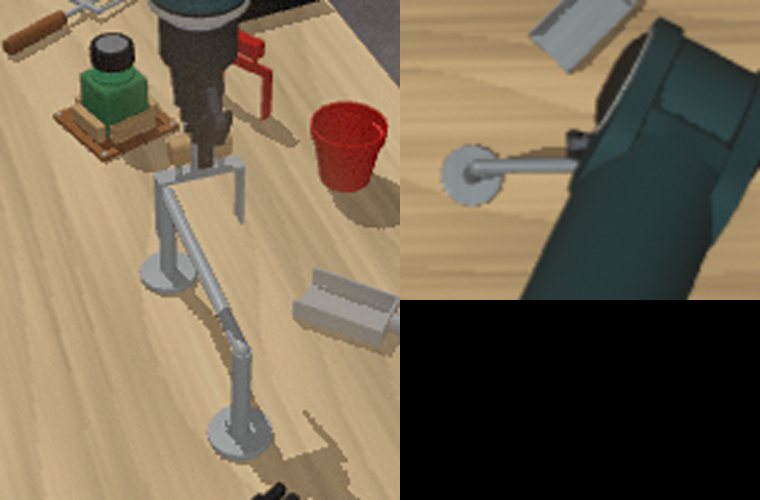

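The keeper sits across the bar, centred at x=0.498 against rail x=0.498, with yaw error under 1°. I'll lower it to just above contact first.

Emit:
carry_out --plan '[{"jaw": 0,"tx": 0,"ty": 0,"tz": 10,"yaw": 0},{"jaw": 0,"tx": 0,"ty": 0,"tz": 30,"yaw": 0},{"jaw": 0,"tx": 0,"ty": 0,"tz": 50,"yaw": 0},{"jaw": 0,"tx": 0,"ty": 0,"tz": 70,"yaw": 0},{"jaw": 0,"tx": 0,"ty": 0,"tz": 88,"yaw": 0},{"jaw": 0,"tx": 0,"ty": 0,"tz": 102,"yaw": 0},{"jaw": 0,"tx": 0,"ty": 0,"tz": 110,"yaw": 0},{"jaw": 0,"tx": 0,"ty": 0,"tz": 115,"yaw": 0},{"jaw": 0,"tx": 0,"ty": 0,"tz": 117,"yaw": 0},{"jaw": 0,"tx": 0,"ty": 0,"tz": 118,"yaw": 0},{"jaw": 0,"tx": 0,"ty": 0,"tz": 118,"yaw": 0}]'

```text
time: 7.95
ee_pos: [0.4987, -0.2468, 0.3311]
orientation: [-3.141, 0.001, 3.141]
ft_force: [0.5, 0.2, -1.6]
width: 0.0211
finger_force: 53.9
```

Emit:
carry_out --plan '[{"jaw": 0,"tx": 0,"ty": 0,"tz": 1,"yaw": 0},{"jaw": 0,"tx": 0,"ty": 0,"tz": 2,"yaw": 0},{"jaw": 0,"tx": 0,"ty": 0,"tz": 2,"yaw": 0}]'

```text
time: 8.25
ee_pos: [0.4986, -0.2467, 0.3287]
orientation: [-3.142, 0.0, 3.141]
ft_force: [-0.7, 0.8, -1.6]
width: 0.0214
finger_force: 53.9
```

Emit:
carry_out --plan '[{"jaw": 0,"tx": 0,"ty": 0,"tz": 1,"yaw": 0},{"jaw": 0,"tx": 0,"ty": 0,"tz": 1,"yaw": 0}]'

```text
time: 8.45
ee_pos: [0.4986, -0.2467, 0.3277]
orientation: [-3.142, -0.0, 3.141]
ft_force: [0.9, 0.2, -2.3]
width: 0.0213
finger_force: 53.9
```

Emit:
carry_out --plan '[{"jaw": 0,"tx": 0,"ty": 0,"tz": 0.7,"yaw": 0},{"jaw": 0,"tx": 0,"ty": 0,"tz": 0.7,"yaw": 0}]'

```text
time: 8.65
ee_pos: [0.4987, -0.2468, 0.3273]
orientation: [-3.142, 0.0, 3.141]
ft_force: [-1.9, 0.9, 3.4]
width: 0.0211
finger_force: 54.8
```

Contact: the force changed by +5 N. Now I release and retract straight up.

Emit:
carry_out --plan '[{"jaw": 0.3,"tx": 0,"ty": 0,"tz": 0,"yaw": 0},{"jaw": 0.4,"tx": 0,"ty": 0,"tz": 0,"yaw": 0},{"jaw": 0.6,"tx": 0,"ty": 0,"tz": 0,"yaw": 0},{"jaw": 1,"tx": 0,"ty": 0,"tz": 0,"yaw": 0},{"jaw": 1,"tx": 0,"ty": 0,"tz": 0,"yaw": 0},{"jaw": 1,"tx": 0,"ty": 0,"tz": 0,"yaw": 0},{"jaw": 1,"tx": 0,"ty": 0,"tz": -10,"yaw": 0},{"jaw": 1,"tx": 0,"ty": 0,"tz": -30,"yaw": 0},{"jaw": 1,"tx": 0,"ty": 0,"tz": -60,"yaw": 0},{"jaw": 1,"tx": 0,"ty": 0,"tz": -90,"yaw": 0},{"jaw": 1,"tx": 0,"ty": 0,"tz": -90,"yaw": 0},{"jaw": 1,"tx": 0,"ty": 0,"tz": -90,"yaw": 0}]'

```text
time: 9.85
ee_pos: [0.4986, -0.2467, 0.418]
orientation: [-3.141, 0.002, 3.141]
ft_force: [0.4, -0.3, -0.3]
width: 0.0853
finger_force: 0.0
```

Run:
```python
from h import *
s=status.state();print(s["qpos"].round(3),s["ee_pos"],s["orientation"],s["width"],s["ft_force"])
im,W=cloud("side")
cv2.imwrite("pics/s4.png",cv2.resize(im[130:350,230:390],None,fx=2.5,fy=2.5,interpolation=2)[...,::-1])
w=W.reshape(-1,3)
q=w[(abs(w[:,0]-.5)<.08)&(abs(w[:,1]+.247)<.035)&(w[:,2]>.16)&(w[:,2]<.195)]
print(q.min(0),q.max(0),cv2.minAreaRect(q[:,:2].astype(np.float32)*1000))
```

```text
[ 0.027  0.302  0.461  1.786 -0.15   1.087  2.11 ] [ 0.49858665 -0.24674887  0.41798352] [-3.14123404e+00  1.62355459e-03  3.14084437e+00] 0.08529580419028247 [ 0.35853511 -0.28191611 -0.25118798]
[ 0.46160063 -0.26332929  0.1612092 ] [ 0.52532151 -0.23309807  0.19026122] ((493.47412109375, -247.90911865234375), (27.718175888061523, 62.93621826171875), 84.76373291015625)
```

View pics/s4.png

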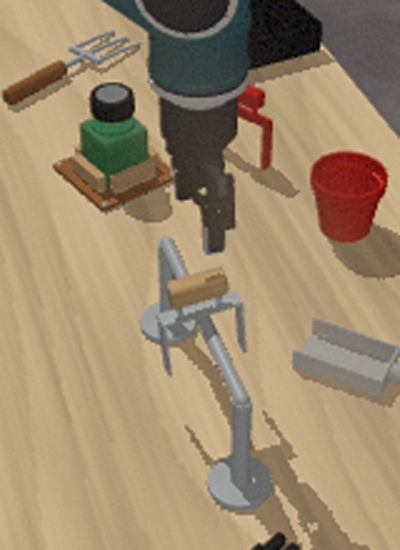

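The keeper hangs astride the rail and the gripper is clear of it. Next I move over the jar at (0.522, 0.206), pre-turned by +0.87 so the last joint has room to unscrew.

Emit:
carry_out --plan '[{"jaw": 1,"tx": 0,"ty": 0,"tz": -20,"yaw": 0},{"jaw": 1,"tx": -23.3,"ty": 452.7,"tz": -20,"yaw": 0.87},{"jaw": 1,"tx": -23.3,"ty": 452.7,"tz": -20,"yaw": 0.87},{"jaw": 1,"tx": -23.3,"ty": 452.7,"tz": -20,"yaw": 0.87},{"jaw": 1,"tx": -23.3,"ty": 452.7,"tz": -20,"yaw": 0.87},{"jaw": 1,"tx": -23.3,"ty": 452.7,"tz": -20,"yaw": 0.87},{"jaw": 1,"tx": -23.3,"ty": 452.7,"tz": -20,"yaw": 0.87},{"jaw": 1,"tx": -23.3,"ty": 452.7,"tz": -20,"yaw": 0.87},{"jaw": 1,"tx": -23.3,"ty": 452.7,"tz": -20,"yaw": 0.87},{"jaw": 1,"tx": -23.3,"ty": 452.7,"tz": -20,"yaw": 0.87},{"jaw": 1,"tx": -23.3,"ty": 452.7,"tz": -20,"yaw": 0.87},{"jaw": 1,"tx": -23.3,"ty": 452.7,"tz": -20,"yaw": 0.87},{"jaw": 1,"tx": -23.3,"ty": 452.7,"tz": -20,"yaw": 0.87},{"jaw": 1,"tx": -23.3,"ty": 452.7,"tz": -20,"yaw": 0.87},{"jaw": 1,"tx": -23.3,"ty": 452.7,"tz": -20,"yaw": 0.87},{"jaw": 1,"tx": -23.3,"ty": 452.7,"tz": -20,"yaw": 0.87},{"jaw": 1,"tx": -23.3,"ty": 452.7,"tz": -20,"yaw": 0.87},{"jaw": 1,"tx": -23.3,"ty": 452.7,"tz": -20,"yaw": 0.87},{"jaw": 1,"tx": -23.3,"ty": 452.7,"tz": -20,"yaw": 0.87}]'

```text
time: 11.8
ee_pos: [0.5223, 0.2058, 0.4371]
orientation: [3.142, 0.0, 2.271]
ft_force: [-0.7, 0.1, 0.5]
width: 0.0854
finger_force: 0.0
```

Run:
```python
from h import *
s=status.state();print(s["qpos"].round(3),s["ee_pos"],s["orientation"],s["width"],s["ft_force"],s["ft_torque"])
im,W=cloud("side");im2,W2=cloud("top")
a=cv2.resize(im[100:220,230:330],None,fx=4,fy=4,interpolation=2);b=cv2.resize(im[210:330,270:360],None,fx=4,fy=4,interpolation=2)
cv2.imwrite("pics/s5.png",np.hstack([a,b])[...,::-1])
w=W.reshape(-1,3)
q=w[(np.hypot(w[:,0]-.522,w[:,1]-.205)<.04)&(w[:,2]>.12)&(w[:,2]<.15)];print("cap",q.min(0),q.max(0),cv2.minEnclosingCircle(q[:,:2].astype(np.float32)*1000))
for n,w in(("side",w),("top",W2.reshape(-1,3))):
  q=w[(abs(w[:,0]-.5)<.08)&(abs(w[:,1]+.247)<.035)&(w[:,2]>.165)&(w[:,2]<.2)]
  print(n,"grip",cv2.minAreaRect(q[:,:2].astype(np.float32)*1000),q[:,2].min(),q[:,2].max())
  p=q[q[:,2]>.172];print("slope",np.polyfit(p[:,0],p[:,2],1))
```

```text
[-0.691  0.281  0.317  1.747 -0.096  1.128  0.356] [0.52232766 0.20575945 0.43707223] [3.14151297e+00 9.54378564e-05 2.27054758e+00] 0.08540127695275226 [-0.73139127  0.10895529  0.49522091] [ 0.05200354 -0.01742967  0.01011105]
cap [0.49119507 0.17178057 0.12001128] [0.55490534 0.23986697 0.14167522] ((520.5050048828125, 204.5714111328125), 35.40837860107422)
side grip ((493.99432373046875, -246.92320251464844), (26.795574188232422, 64.28739166259766), 89.94597625732422) 0.1651027005515052 0.19101545565360775
slope [0.06423892 0.15110509]
top grip ((494.2961730957031, -244.3265380859375), (22.88296127319336, 61.99277877807617), 88.37348937988281) 0.166181390165882 0.19361994307517388
slope [0.10309652 0.13147923]
```

View pics/s5.png

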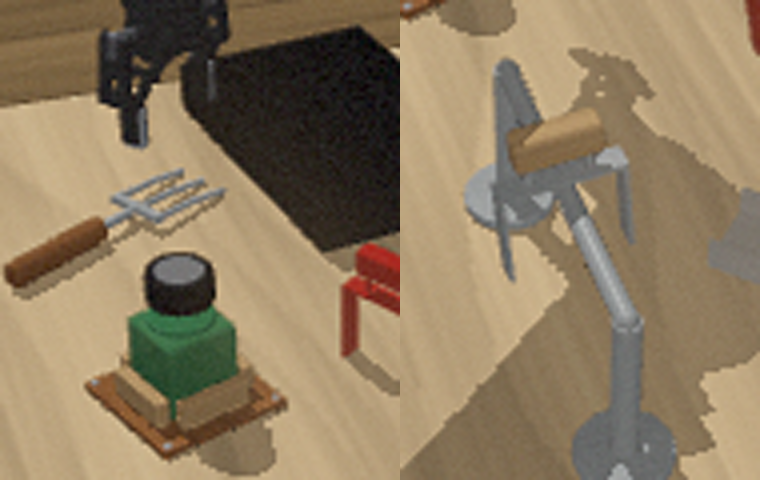

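The keeper is stable on the rail with a slight tilt of about 5°. The gripper straddles the cap, which is centred at about (0.5215, 0.206). I descend to TCP z=0.270 and grip.

Emit:
carry_out --plan '[{"jaw": 1,"tx": 0,"ty": 0,"tz": 30,"yaw": 0},{"jaw": 1,"tx": 0,"ty": 0,"tz": 60,"yaw": 0},{"jaw": 1,"tx": 0,"ty": 0,"tz": 90,"yaw": 0},{"jaw": 1,"tx": 0,"ty": 0,"tz": 115,"yaw": 0},{"jaw": 1,"tx": 0,"ty": 0,"tz": 135,"yaw": 0},{"jaw": 1,"tx": 0,"ty": 0,"tz": 150,"yaw": 0},{"jaw": 1,"tx": 0,"ty": 0,"tz": 160,"yaw": 0},{"jaw": 1,"tx": 0,"ty": 0,"tz": 167,"yaw": 0},{"jaw": 1,"tx": 0,"ty": 0,"tz": 167,"yaw": 0},{"jaw": 0.8,"tx": 0,"ty": 0,"tz": 167,"yaw": 0},{"jaw": 0.75,"tx": 0,"ty": 0,"tz": 167,"yaw": 0},{"jaw": 0.7,"tx": 0,"ty": 0,"tz": 167,"yaw": 0},{"jaw": 0.6,"tx": 0,"ty": 0,"tz": 167,"yaw": 0},{"jaw": 0,"tx": 0,"ty": 0,"tz": 167,"yaw": 0},{"jaw": 0,"tx": 0,"ty": 0,"tz": 167,"yaw": 0},{"jaw": 0,"tx": 0,"ty": 0,"tz": 167,"yaw": 0},{"jaw": 0,"tx": 0,"ty": 0,"tz": 167,"yaw": 0}]' --force 70

```text
time: 13.6
ee_pos: [0.5227, 0.2061, 0.2708]
orientation: [3.14, 0.0, 2.271]
ft_force: [2.1, 0.8, 6.0]
width: 0.0586
finger_force: 73.5
```

Emit:
carry_out --plan '[{"jaw": 0,"tx": 0,"ty": 0,"tz": 0,"yaw": -0.06},{"jaw": 0,"tx": 0,"ty": 0,"tz": 0,"yaw": -0.12},{"jaw": 0,"tx": 0,"ty": 0,"tz": 0,"yaw": -0.18},{"jaw": 0,"tx": 0,"ty": 0,"tz": 0,"yaw": -0.24},{"jaw": 0,"tx": 0,"ty": 0,"tz": 0,"yaw": -0.3},{"jaw": 0,"tx": 0,"ty": 0,"tz": 0,"yaw": -0.3}]'

```text
time: 14.2
ee_pos: [0.5226, 0.2059, 0.2707]
orientation: [3.141, 0.001, 2.573]
ft_force: [-0.3, 0.4, 6.5]
width: 0.0589
finger_force: 73.6
```

Run:
```python
from h import *
s=status.state();print(s["qpos"].round(3),s["orientation"],s["ft_force"],s["ft_torque"])
```

```text
[-0.591  0.477  0.202  1.888 -0.131  0.787  0.684] [3.14056497e+00 6.28264197e-04 2.57298177e+00] [-0.28214878  0.37034482  6.48702287] [ 0.07516229 -0.06243676  0.08106721]
```

Emit:
carry_out --plan '[{"jaw": 0,"tx": 0,"ty": 0,"tz": 0,"yaw": -0.07},{"jaw": 0,"tx": 0,"ty": 0,"tz": 0,"yaw": -0.14},{"jaw": 0,"tx": 0,"ty": 0,"tz": 0,"yaw": -0.21},{"jaw": 0,"tx": 0,"ty": 0,"tz": 0,"yaw": -0.28},{"jaw": 0,"tx": 0,"ty": 0,"tz": 0,"yaw": -0.35},{"jaw": 0,"tx": 0,"ty": 0,"tz": 0,"yaw": -0.42}]'

```text
time: 14.8
ee_pos: [0.5226, 0.2059, 0.2707]
orientation: [3.141, 0.001, 2.994]
ft_force: [0.6, 0.3, 6.3]
width: 0.0584
finger_force: 73.6
```

Run:
```python
from h import *
s=status.state();print(s["qpos"].round(3),s["orientation"],s["ft_force"],s["ft_torque"])
```

```text
[-0.512  0.472  0.103  1.886 -0.066  0.786  1.049] [3.14103385e+00 1.17414981e-03 2.99350351e+00] [0.64452037 0.31214508 6.26859166] [-0.06342841 -0.07878798 -0.05749014]
```

Emit:
carry_out --plan '[{"jaw": 0,"tx": 0,"ty": 0,"tz": 0,"yaw": -0.07},{"jaw": 0,"tx": 0,"ty": 0,"tz": 0,"yaw": -0.14},{"jaw": 0,"tx": 0,"ty": 0,"tz": 0,"yaw": -0.21},{"jaw": 0,"tx": 0,"ty": 0,"tz": 0,"yaw": -0.28},{"jaw": 0,"tx": 0,"ty": 0,"tz": 0,"yaw": -0.35},{"jaw": 0,"tx": 0,"ty": 0,"tz": 0,"yaw": -0.42},{"jaw": 0,"tx": 0,"ty": 0,"tz": 0,"yaw": -0.49},{"jaw": 0,"tx": 0,"ty": 0,"tz": 0,"yaw": -0.55}]'

```text
time: 15.6
ee_pos: [0.5226, 0.206, 0.2707]
orientation: [-3.141, 0.001, -2.74]
ft_force: [1.2, -0.8, 6.7]
width: 0.0587
finger_force: 73.7
```

Run:
```python
from h import *
s=status.state();print(s["qpos"].round(3),s["ee_pos"],s["orientation"],s["ft_force"],s["ft_torque"])
```

```text
[-0.41   0.471 -0.026  1.882  0.017  0.788  1.528] [0.5225847  0.20595497 0.2706658 ] [-3.14142713e+00  1.19872342e-03 -2.73970455e+00] [ 1.23705737 -0.7541126   6.66195623] [ 0.02002941 -0.0223688  -0.05106472]
```

The cap has turned 1.27 rad and the seal pushes up with 6.5 N. Now I try a small lift and watch the force.

Emit:
carry_out --plan '[{"jaw": 0,"tx": 0,"ty": 0,"tz": -1,"yaw": 0},{"jaw": 0,"tx": 0,"ty": 0,"tz": -2.5,"yaw": 0},{"jaw": 0,"tx": 0,"ty": 0,"tz": -4,"yaw": 0},{"jaw": 0,"tx": 0,"ty": 0,"tz": -5,"yaw": 0},{"jaw": 0,"tx": 0,"ty": 0,"tz": -5,"yaw": 0}]'

```text
time: 16.1
ee_pos: [0.5222, 0.2059, 0.275]
orientation: [-3.141, -0.0, -2.743]
ft_force: [-0.5, -0.6, -1.7]
width: 0.059
finger_force: 74.9
```

The force is -1.7 N, so only the cap's weight is on the gripper (lifting the jar would read about -6.5 N). The thread is free. I continue to 34 mm of total lift.

Emit:
carry_out --plan '[{"jaw": 0,"tx": 0,"ty": 0,"tz": -2,"yaw": 0},{"jaw": 0,"tx": 0,"ty": 0,"tz": -6,"yaw": 0},{"jaw": 0,"tx": 0,"ty": 0,"tz": -11,"yaw": 0},{"jaw": 0,"tx": 0,"ty": 0,"tz": -16,"yaw": 0},{"jaw": 0,"tx": 0,"ty": 0,"tz": -21,"yaw": 0},{"jaw": 0,"tx": 0,"ty": 0,"tz": -25,"yaw": 0},{"jaw": 0,"tx": 0,"ty": 0,"tz": -28,"yaw": 0},{"jaw": 0,"tx": 0,"ty": 0,"tz": -29,"yaw": 0},{"jaw": 0,"tx": 0,"ty": 0,"tz": -29,"yaw": 0},{"jaw": 0,"tx": 0,"ty": 0,"tz": -29,"yaw": 0},{"jaw": 0,"tx": 0,"ty": 0,"tz": -29,"yaw": 0}]'

```text
time: 17.2
ee_pos: [0.5222, 0.2059, 0.3038]
orientation: [-3.142, -0.0, -2.742]
ft_force: [-0.2, -0.5, -0.6]
width: 0.0586
finger_force: 74.9
```

Run:
```python
from h import *
s=status.state();print(s["ee_pos"],s["orientation"],s["width"],s["finger_force"],s["ft_force"])
im,W=cloud("side")
a=cv2.resize(im[110:220,230:330],None,fx=4,fy=4,interpolation=2);b=cv2.resize(im[210:320,270:360],None,fx=4,fy=4,interpolation=2)
cv2.imwrite("pics/s6.png",np.hstack([a,b])[...,::-1])
w=W.reshape(-1,3);c=im.reshape(-1,3).astype(int)
g=(np.hypot(w[:,0]-.522,w[:,1]-.205)<.06)&(c[:,1]>c[:,0]+25)&(c[:,1]>c[:,2]+10);print("green z",g.sum(),np.percentile(w[g,2],[1,50,95,99]))
k=(np.hypot(w[:,0]-.522,w[:,1]-.205)<.034)&(w[:,2]>.1)&(w[:,2]<.2)&(c.sum(1)<150);print("dark z",k.sum(),np.percentile(w[k,2],[1,5,50,95]))
q=w[(abs(w[:,0]-.5)<.08)&(abs(w[:,1]+.247)<.035)&(w[:,2]>.165)&(w[:,2]<.2)];print("grip",cv2.minAreaRect(q[:,:2].astype(np.float32)*1000))
```

```text
[0.52222584 0.20590037 0.30377108] [-3.14152188e+00 -4.46513520e-04 -2.74239644e+00] 0.058559872880372676 74.87276192754507 [-0.2286592  -0.53925844 -0.62140037]
green z 516 [0.03338647 0.08091027 0.11789248 0.12271997]
dark z 134 [0.12368746 0.12738472 0.16292786 0.19122824]
grip ((493.5322570800781, -248.22792053222656), (62.52738952636719, 26.388294219970703), 0.6350296139717102)
```

View pics/s6.png

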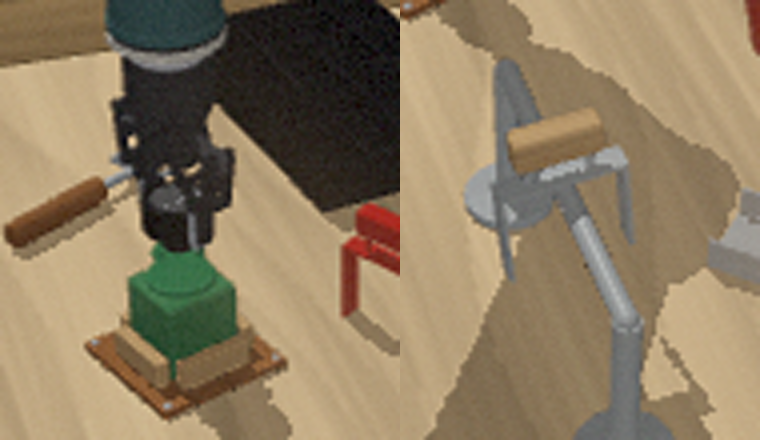

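The cap is off and held level, about 19-20 mm above the mouth (33 mm of rise minus the 14 mm overlap). The jar is still seated in its cradle, and the keeper hangs on the rail.

```bash
python3 -c "
from bench import job
print(job.hand_in())"
```

```text
the job is handed in; nothing more can be done
None
```

I hung the keeper on the rail (it sits at a slight tilt of about 5°), unscrewed the cap and handed the job in at about 17 s, with the cap held level about 2 cm above the mouth and the jar seated in its cradle.

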